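# Pin the gate of an inspection fixture

### The arm

A 6-joint arm with a two-finger parallel gripper is mounted at the origin on the work surface. World frame = base frame: x ahead of the robot, y to its left, z up, the work surface at z = 0. Lengths are in mm, angles in rad, forces in N, time in s.
With the tool pointing down it reaches from about 350 to 975 mm from the base axis. Payload 7.1 kg.
Tool frame: the origin (TCP) lies midway between the tips of the shut fingers; the grasp point (between the pads) lies 19 mm behind it; z points along the fingers, y is the line along which they close (so a half turn about z gives the same grasp; the last joint's range is limited). The gripper opens to 88 mm and grips with 3 to 60 N. Pads are 20 mm wide; open, the fingers measure 115 mm over their backs; the gripper's body (75 mm by 178 mm) begins 61 mm behind the grasp point.
Start: joints at [-1.208, 0.423, 1.63, -0, 1.089, -0.019], TCP at [232.886, -579.973, 222.675] pointing down, gripper open.
Joint ranges: [-3, 3], [-0.9, 2.11], [0.09, 2.58], [-1.31, 4.45], [0.11, 2.69], [-2.54, 2.54]. Speed limits (rad/s): [2.39, 2.39, 3.01, 3.14, 3.14, 3.14].

### API

Orientations are given as a rotation vector (axis times angle).
In Python, from workcell import ctrl gives the robot as it stands.
- The arm moves only by the shell command python3 -m pendant 'ROWS'. ROWS is a JSON object of lists of equal length, an entry for each row: "grip": the opening, from -1 (shut) to 1 (fully open); "linear": the shift along the tool's x, y, z in mm, a list of three; "angular": the turn, a rotation vector about the tool's x, y, z in rad, a list of three. In form: {"grip": [grip, ...], "linear": [[tx, ty, tz], ...], "angular": [[ax, ay, az], ...]}. A call has 1 to 12 rows; each row shifts and turns the commanded pose from where the row before left it, along the tool's axes as they then stand; what a row does not reach is not made up. A row lasts 1/12 s, in which the tool goes at most 41.7 mm and 7.16 degrees, less where a joint would pass 70% of its speed; a pose out of reach is approached as far as the arm can. A call with a gripper value outside its range is refused whole. The fingers move at their own pace and stop on an object; the grip force is fixed at half the most. Time passes only in rows, so rows that do not move let the fingers close. It gives the time, the measured TCP pose, the force, the opening and the grip force at its end, in the units of the state.
- ctrl.get_obs(): the state, without advancing time (a new reading comes with each control period).
- ctrl.get_image(name): name is "side" or "top" or "wrist"; returns the picture (420x560x3 uint8, red, green, blue); there is no depth.
- ctrl.camera_params(name): a dict with "vfov" (degrees; the focal length in pixels is half the picture's height over the tangent of half this angle, whatever the lens; pixels are square), "cx", "cy" (the principal point, pixels), "k1" (the pictures are not rectified: a ray, as slopes to the right and down, at radius r is drawn at 1 + k1 r^2 times it, then the intrinsics apply), "R" (3x3) and "t" (3): a world point X has camera coordinates R X + t; the wrist camera has in their place "T_tool_cam" (4x4, takes a point from camera to tool coordinates, whose origin is the TCP and whose axes are the flange's). Camera axes: x right, y down, z forward; pixel columns grow to the right and rows downward; lengths in mm; the calibration is good to about 2 mm. A picture is of the moment at which its call begins: read the wrist's pose just before it. camera_params takes no time and is no camera call.
- ctrl.close_job(): hands the job in; it is judged then, once.
The state is a dict: "t": time; "qpos": joint angles; "qvel": joint speeds; "joint_torque": joint torques, N m; "ee_pos": TCP position; "orientation": TCP orientation; "ft_force": force on the tool from outside, world axes, zero at the start; "moment": the same for the moment, N m; "width": finger opening in mm; "grasp_force": force on a finger pad.
Only numpy, scipy, OpenCV 4.12 (cv2) and the standard library are available. Lean on these libraries where they do the work, as an engineer would, in place of code of your own. Each camera call takes 0.05 s, during which the arm holds its last target. There are 200 camera calls.

### The job

Swing the fixture's raised gate strap fully down, so that its lug lies between the fork's cheeks. Then take the long slim headed pin from the tray, start it through the holes of the near cheek and the lug from either side, let go of it, and push its head until the pin is through the far cheek and the head sits fully home against the fork. Leave the other pins and everything else where they are.

Things in the scene. Friction and masses are not known exactly. Their poses are not given: they have to be found in the camera images.
- fixture: fixed steel fixture on a base plate 240 (x) x 110 (y) x 16 mm; origin at the centre of its underside, on the table. At x = +80 mm a fork (fork), at x = -80 the strap's pivot bracket (30 mm long in x, 48 wide, top 74 mm up). Between, centred at x = -10, a V-block with a brass part lying along y (part of the fixture, 90 mm long, top 53 mm up)
- fork (a point): middle of the fork's hole axis: fixture x = +80, y = 0, 60 mm above the table; axes parallel to the fixture's. The holes run along y, plain, through, 14 mm across. The fork's two upright cheeks are 40 mm wide in x and 10 thick, tops 80 mm above the table, outer faces at y = +20 and -20, a gap of 20 between
- strap_pivot (a point): middle of the strap's level pivot: fixture x = -80, y = 0, 60 mm up. From it a steel bar 24 mm wide, 14 thick runs 130 mm towards the fork, then a lug 36 x 36 mm and 16 thick (along y), hole 14.6 mm across, its centre 160 mm from the pivot
- strap (a joint): angle of the strap (rad) about its pivot: 0 = down and level, against a hard stop, lug between the cheeks and its hole in line with theirs; grows as the fork end is raised. Stiff hinge: stays where left; about 3 N on the press point moves it down
- strap_press (a point): a point on the middle of the bar's upper face, 105 mm from the pivot towards the lug (67 mm above the table when the strap is down); a good place to press; the fork's cheeks begin 35 mm further on
- tray: fixed grey tray 276 (x) x 116 (y) mm, walls 24 high and 5 thick, floor 5 mm above the table; origin at the centre of its underside. Three compartments, each 85 x 106 mm, centred at x = -90, 0, +90, one pin in each (which is where varies). A rib along x at y = -2, 8 mm wide, top 10 mm above the table, carries the shanks: pins lie level, heads to +y
- pin: the pin to use: plain steel, shank 12 mm across and 68 long with an 8 mm tapered nose (to 7 mm), hexagonal head 22 mm across flats and 8 thick. Origin on the pin's axis at the underside of the head (where the shank begins); x points along the shank to the tip. In the tray its axis is 16 mm above the table. Mass about 75 g
- pin_tip (a point): the end of that pin's nose, 68 mm from pin along its x
- short_pin: a pin of the same thickness but with a shank of only 36 mm: too short for the fork; leave. Origin and axes as for the pin
- thick_pin: a pin 18 mm thick, shank 68 mm, head 28 mm across flats: does not fit; leave. Origin and axes as for the pin
- case: closed wooden case 240 (x) x 110 (y) x 34 mm, fixed, on the other side of the fixture from the tray; origin at the centre of its underside
- ring_gauge: steel ring gauge, 64 mm across, bore 32, 18 high, lying flat; bystander
- caliper: digital caliper, 200 mm long, lying flat; bystander
- stepped_shaft: brass stepped shaft standing on end, 36 mm across, 48 high; bystander
- gauge_block: steel gauge block 35 x 9 x 30 mm, standing; bystander
- screwdriver: screwdriver, 180 mm, lying flat; bystander
- cup: black cup, 76 mm across, 90 high; bystander
Things that resemble listed ones, but are neither listed nor needed, are in the scene too. Leave any orange or purple look-alike of the pin alone.

How it is judged:
By the outcome, as a careful person would: the job done as asked, in the order asked, and still so for the second after the job is handed in, with the robot touching nothing.
It also fails if it takes over 58 s, if anything falls off the work surface, if the arm or the gripper's body presses on something with over 40 N, if the wrist force passes 120 N, or if a joint passes its speed limit or range.

## Working session

There is one attempt and no reset: what is moved stays moved. The work goes in short steps, Python scripts to look and compute and a shell command to move; the robot and the scene stay as the last step left them, time stands still between calls to the robot, and variables do not carry over. Pictures are saved under pics/ and viewed, at most 10 in all, crops included, and the job is handed in when it is done.

```bash
mkdir -p pics; ls; cat > h.py <<'E'
import numpy as np, cv2
from workcell import ctrl
from scipy.spatial.transform import Rotation as Ro
def cam(name,obs=None):
    p=ctrl.camera_params(name); f=210/np.tan(np.radians(p['vfov'])/2)
    if name=='wrist':
        o=obs; T=np.array(p['T_tool_cam']); Rt=Ro.from_rotvec(o['orientation']).as_matrix()
        Rc=Rt@T[:3,:3]; c=Rt@T[:3,3]+np.array(o['ee_pos'])
    else:
        Rc=np.array(p['R']).T; c=-Rc@np.array(p['t'])
    return dict(f=f,cx=p['cx'],cy=p['cy'],k=p['k1'],Rc=Rc,c=c)
def ray(C,uv):
    d=np.array([(uv[0]-C['cx'])/C['f'],(uv[1]-C['cy'])/C['f']]); s=d.copy()
    for _ in range(30): s=d/(1+C['k']*(s@s))
    return C['Rc']@np.array([*s,1.])
def onz(C,uv,z):
    r=ray(C,uv); return C['c']+r*(z-C['c'][2])/r[2]
def proj(C,X):
    v=C['Rc'].T@(np.array(X,float)-C['c']); s=v[:2]/v[2]; s=s*(1+C['k']*(s@s))
    return np.array([C['cx'],C['cy']])+C['f']*s
def save(name,fn):
    im=ctrl.get_image(name); cv2.imwrite(fn,im[...,::-1]); return im
E
python3 - <<'E'
from h import *
o=ctrl.get_obs();print(o)
for n in('side','top','wrist'):
    save(n,f'pics/{n}0.png'); C=cam(n,o);print(n,C['f'],C['c'].round(),C['Rc'].round(2).tolist(),C['k'])
a=cv2.imread('pics/top0.png');cv2.imwrite('pics/top0b.png',cv2.resize(a,(800,600),interpolation=cv2.INTER_CUBIC))
a=cv2.imread('pics/side0.png');cv2.imwrite('pics/side0b.png',cv2.resize(a,(800,600),interpolation=cv2.INTER_CUBIC))
E
```

```text
pics
{'t': 0.0, 'qpos': array([-1.20797167e+00,  4.23818186e-01,  1.63070841e+00, -1.21703464e-05,
        1.08859579e+00, -1.89861594e-02]), 'qvel': array([-0.00012222, -0.0015532 ,  0.00130561,  0.000689  ,  0.00138195,
       -0.0010941 ]), 'joint_torque': array([-7.75493681e-04, -5.44634986e+01, -2.73674244e+01,  6.42200466e-02,
        2.29232985e-02, -1.28455476e-04]), 'ee_pos': array([ 232.70330632, -579.45251053,  221.90861298]), 'orientation': array([-3.08303913e+00, -5.95833776e-01,  4.27547425e-04]), 'ft_force': array([ 0.26313744, -1.05139705,  0.92203563]), 'moment': array([ 0.02362643, -0.07094193, -0.04166791]), 'grasp_force': 0.0, 'width': 87.77976807270957}
side 479.8984384029751 [202. 927. 750.] [[-0.95, -0.15, 0.26], [-0.3, 0.54, -0.78], [-0.02, -0.83, -0.56]] 0.02506548205266832
top 431.6377834509759 [ 435.   10. 1312.] [[-0.01, -1.0, 0.08], [-1.0, 0.01, -0.01], [0.01, -0.08, -1.0]] -0.009991844805205114
wrist 334.12001309790753 [ 298. -554.  386.] [[0.37, -0.9, -0.24], [-0.93, -0.36, -0.09], [-0.0, 0.26, -0.97]] -0.07308963643910875
```

View pics/top0b.png

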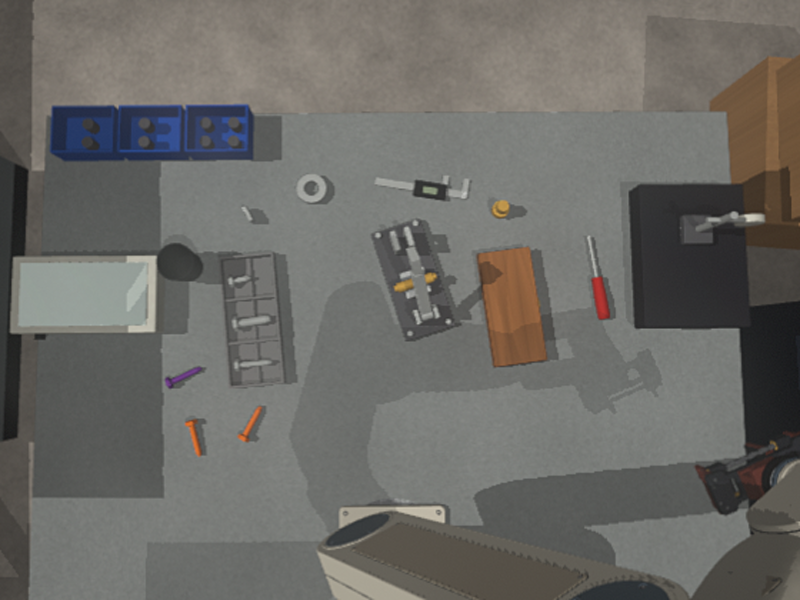

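View pics/side0b.png

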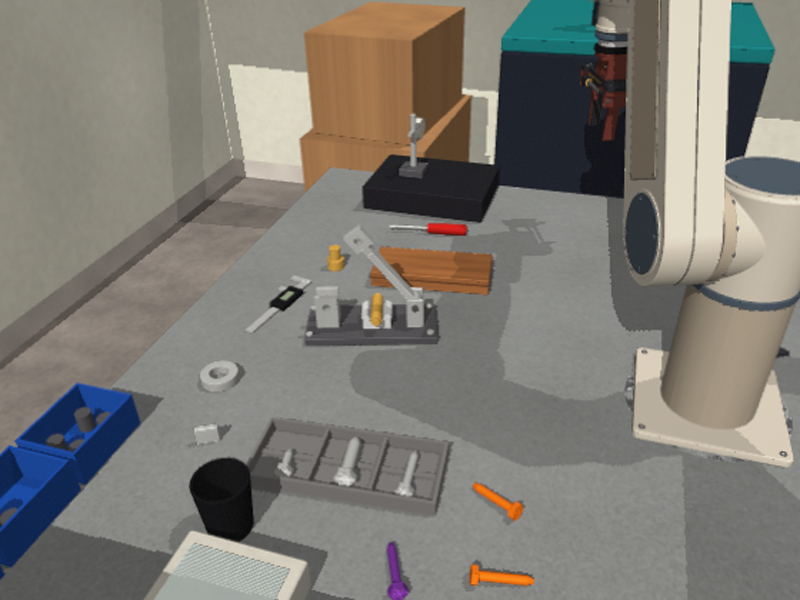

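The top view shows the fixture around (417,280), with its fork at (405,240) and pivot end at (430,325). In the tray, the short slim pin is at (240,281), the thick pin at (250,322) and the long slim pin at (250,364). The case is at (512,305). The orange pins at (195,437) and (251,423) and the purple pin at (183,377) are decoys. The side view shows the strap raised with its lug at (355,238). The long slim pin also appears there at (408,472), in the compartment nearest the robot, with its head away from the fixture.

```bash
python3 - <<'E'
from h import *
T=cam('top');S=cam('side')
P=lambda x,y,z:onz(T,(x*.7,y*.7),z)[:2]
f=np.array([P(373,235,16),P(427,218,16),P(460,322,16),P(407,340,16)])
t=np.array([P(222,256,24),P(272,252,24),P(284,382,24),P(230,386,24)])
for n,c in(('fix',f),('tray',t)):
    ctr=c.mean(0); ax=(c[0]+c[1]-c[2]-c[3])/2; print(n,c.round(),ctr.round(1),np.linalg.norm(ax).round(),np.linalg.norm((c[0]+c[3]-c[1]-c[2])/2).round(),np.arctan2(ax[1],ax[0]).round(3))
    if n=='fix': F=(ctr,np.arctan2(ax[1],ax[0]))
c,s=np.cos(F[1]),np.sin(F[1])
# strap angle from side view: lug hole around (352,237)/800
for uv in((355,238),):
    u=np.array(uv)*.7
    b=min((np.linalg.norm(proj(S,[*(F[0]+np.array([[c,-s],[s,c]])@[-80+160*np.cos(a),0]),60+160*np.sin(a)])-u),a) for a in np.arange(0,1.5,.02));print('strap',b)
print('pin head/tip',P(237,366,16),P(271,364,16))
E
```

```text
fix [[ 673.   38.]
 [ 709.  -78.]
 [ 486. -144.]
 [ 449.  -33.]] [579.2 -54.3] 233.0 119.0 0.298
tray [[629. 356.]
 [636. 250.]
 [364. 223.]
 [357. 335.]] [496.6 291.1] 273.0 109.0 0.088
strap (np.float64(0.748588077650455), np.float64(0.88))
pin head/tip [397.85413159 322.97739288] [401.48137628 252.06506318]
```

```bash
cat >> h.py <<'E'
FC=np.array([579.2,-54.3]);FY=.298
def fx(p,FC_=None):
    c,s=np.cos(FY),np.sin(FY); return np.array([FC[0]+c*p[0]-s*p[1],FC[1]+s*p[0]+c*p[1],p[2]])
def delta(goal,yaw_y=None):
    o=ctrl.get_obs();R=Ro.from_rotvec(o['orientation']).as_matrix();d=R.T@(np.array(goal)-o['ee_pos'])
    y=np.arctan2(R[1,1],R[0,1]); print('t %.2f'%o['t'],'pos',o['ee_pos'].round(1),'F',o['ft_force'].round(1),'w %.1f'%o['width'],'yaw_y %.3f'%y,'tilt',R[:,2].round(3),'lin',d.round(1),'|%.0f'%np.linalg.norm(d),None if yaw_y is None else 'tool angz %.3f'%-(((yaw_y-y)+np.pi)%(2*np.pi)-np.pi))
E
python3 -m pendant '{"grip":[-1,-1,-1,-1,-1,-1,-1,-1,-1,-1,-1,-1],"linear":[[0,0,-7],[0,0,-7],[0,0,-7],[0,0,-7],[0,0,-7],[0,0,-7],[0,0,-7],[0,0,-7],[0,0,-7],[0,0,-7],[0,0,-7],[0,0,-7]],"angular":[[0,0,-0.124],[0,0,-0.124],[0,0,-0.124],[0,0,-0.124],[0,0,-0.124],[0,0,-0.124],[0,0,-0.124],[0,0,-0.124],[0,0,-0.124],[0,0,-0.124],[0,0,-0.124],[0,0,-0.124]]}'
python3 -c "
from h import *
delta(fx([-18,0,260]),FY)"
```

```text
t: 1.15
ee_pos: [232.8, -579.8, 306.7]
orientation: [-1.858, -2.533, -0.001]
ft_force: [-0.1, 0.3, -0.6]
width: 11.3
grasp_force: 0.0
t 1.15 pos [ 232.8 -579.8  306.7] F [-0.1  0.3 -0.6] w 11.3 yaw_y 0.305 tilt [-0.     0.001 -1.   ] lin [397.2 470.3  46.9] |617 tool angz 0.007
```

```bash
python3 -m pendant '{"grip":[-1,-1,-1,-1,-1,-1,-1,-1,-1,-1,-1,-1],"linear":[[24,29,1],[24,29,1],[24,29,1],[24,29,1],[24,29,1],[24,29,1],[24,29,1],[24,29,1],[24,29,1],[24,29,1],[24,29,1],[24,29,1]],"angular":[[0,0,0],[0,0,0],[0,0,0],[0,0,0],[0,0,0],[0,0,0],[0,0,0],[0,0,0],[0,0,0],[0,0,0],[0,0,0],[0,0,0]]}'
python3 - <<'E'
from h import *
o=ctrl.get_obs();im=save('wrist','pics/w1.png');C=cam('wrist',o)
cv2.imwrite('pics/w1b.png',cv2.resize(im[...,::-1],(800,600),interpolation=cv2.INTER_CUBIC))
delta(fx([-18,0,180]),FY)
for p in([0,0,16],[80,20,80],[-120,-55,16],[120,55,16]): print(p,proj(C,fx(p))/.7)
E
```

```text
t: 2.15
ee_pos: [481.1, -200.4, 294.6]
orientation: [-1.866, -2.527, 0.0]
ft_force: [-0.5, -0.3, 0.1]
width: 0.6
grasp_force: 0.0
t 2.20 pos [ 484.  -196.   294.5] F [ 1.3  3.3 -0.8] w 0.6 yaw_y 0.301 tilt [ 0.002  0.003 -1.   ] lin [106.9 114.6 115. ] |194 tool angz 0.003
[0, 0, 16] [545.66802876 126.76822268]
[80, 20, 80] [674.87707817  95.07929888]
[-120, -55, 16] [410.37199268 188.68965377]
[120, 55, 16] [681.23538045  66.49616953]
```

View pics/w1b.png

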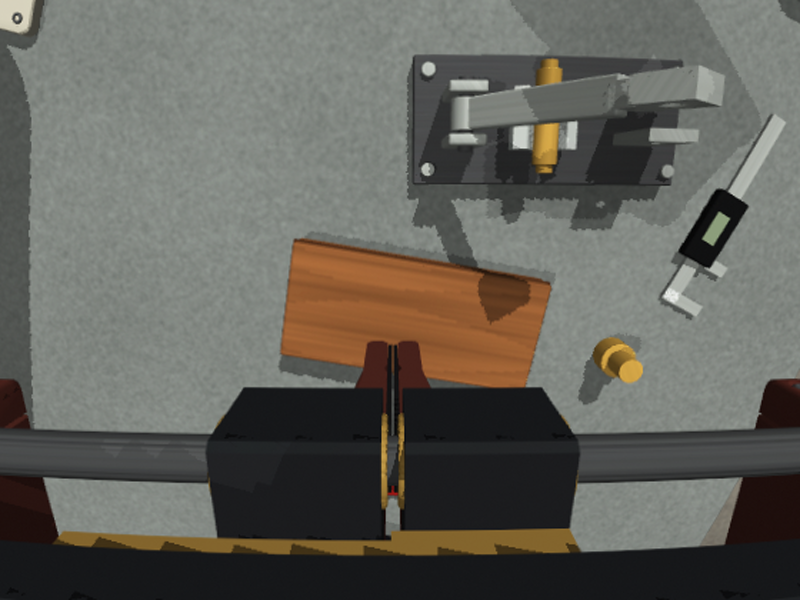

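The wrist view shows the fixture plate with corners near (414,56), (413,183) and (672,184), the strap raised with its lug at (705,88), and the brass part at x=548.

```bash
python3 -m pendant '{"grip":[-1,-1,-1],"linear":[[35,38,30],[35,38,30],[34,36,30]],"angular":[[0,0,0],[0,0,0],[0,0,0]]}'
python3 -m pendant '{"grip":[-1,-1],"linear":[[0,0,0],[0,0,0]],"angular":[[0,0,0],[0,0,0]]}'
python3 - <<'E'
from h import *
o=ctrl.get_obs();im=save('wrist','pics/w2.png')
cv2.imwrite('pics/w2b.png',cv2.resize(im[...,::-1],(800,600),interpolation=cv2.INTER_CUBIC))
save('side','pics/s2.png')
delta(fx([-18,0,165]),FY)
E
```

```text
t: 2.45
ee_pos: [535.2, -107.7, 230.9]
orientation: [1.866, 2.526, 0.001]
ft_force: [-0.1, -0.6, 0.1]
width: 0.8
grasp_force: 0.0
t: 2.62
ee_pos: [534.0, -107.3, 229.7]
orientation: [-1.86, -2.528, 0.002]
ft_force: [0.1, -0.9, 0.6]
width: 0.6
grasp_force: 0.0
t 2.72 pos [ 534.4 -109.3  231.4] F [ 0.6 -0.3  0.2] w 0.6 yaw_y 0.299 tilt [-0. -0. -1.] lin [39.4 41.1 66.4] |87 tool angz 0.001
```

View pics/w2b.png

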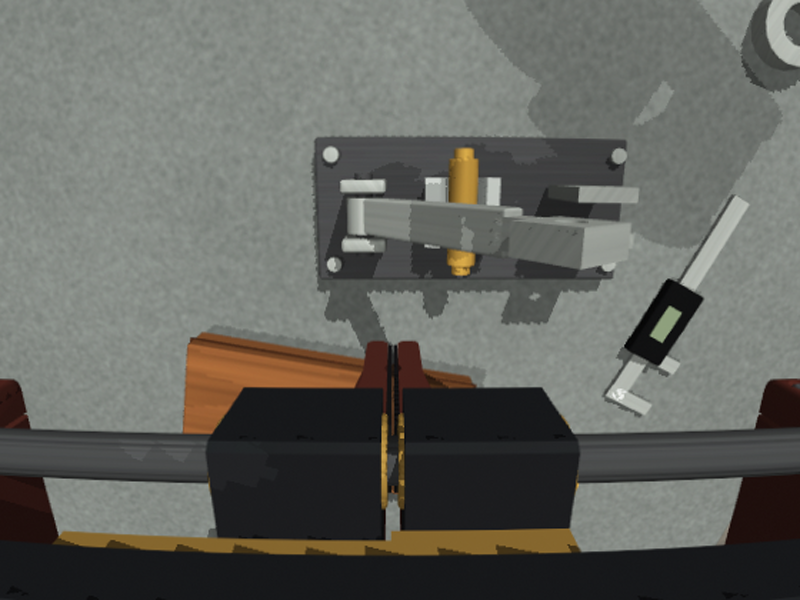

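The wrist view shows the plate corners at (317,139), (626,141), (613,279) and (319,288). The strap lug is at (590,242) and the far cheek at (595,195).

```bash
python3 - <<'E'
from h import *
o=dict(ctrl.get_obs());C=cam('wrist',o)
im=cv2.imread('pics/w2.png');hsv=cv2.cvtColor(im,cv2.COLOR_BGR2HSV)
roi=np.zeros(im.shape[:2],np.uint8);roi[80:215,205:460]=1
# yellow part
m=((hsv[...,1]>120)&(hsv[...,0]>12)&(hsv[...,0]<32)&(roi>0)).astype(np.uint8)
ys,xs=np.where(m);print('brass',xs.min(),xs.max(),ys.min(),ys.max())
for Q in(np.array([(317,139),(626,141),(613,279),(319,288)])*.7,):
    w=np.array([onz(C,q,16)[:2] for q in Q]);print(w.round(1))
    print([np.linalg.norm(w[i]-w[(i+1)%4]).round(1) for i in range(4)],w.mean(0).round(1))
    d=w[1]-w[0];e=w[2]-w[3];print(np.arctan2(d[1],d[0]),np.arctan2(e[1],e[0]))
for p in([-120,55,16],[120,55,16],[120,-55,16],[-120,-55,16],[100,20,80],[60,20,80],[60,10,80],[-95,24,74],[-65,24,74]): print(p,(proj(C,fx(p))/.7).round())
E
```

```text
brass 313 334 103 192
[[ 451.8  -35.2]
 [ 679.5   35.4]
 [ 712.8  -68.9]
 [ 483.7 -147.6]]
[np.float64(238.4), np.float64(109.5), np.float64(242.3), np.float64(116.8)] [581.9 -54. ]
0.3006677273480609 0.33079434053129786
[-120, 55, 16] [312. 140.]
[120, 55, 16] [623. 143.]
[120, -55, 16] [609. 281.]
[-120, -55, 16] [317. 281.]
[100, 20, 80] [633. 191.]
[60, 20, 80] [574. 190.]
[60, 10, 80] [573. 206.]
[-95, 24, 74] [337. 183.]
[-65, 24, 74] [383. 183.]
```

```bash
sed -i 's/^FC=.*/FC=np.array([581.1,-51.9]);FY=.30/' h.py; python3 -m pendant '{"grip":[-1,-1,-1,-1,-1,-1,-1,-1],"linear":[[21,21,0],[21,21,0],[0,0,20],[0,0,20],[0,0,15],[0,0,8],[0,0,0],[0,0,0]],"angular":[[0,0,0],[0,0,0],[0,0,0],[0,0,0],[0,0,0],[0,0,0],[0,0,0],[0,0,0]]}'
python3 -c "
from h import *
delta(fx([20,0,66]),FY)"
```

```text
t: 3.38
ee_pos: [562.4, -57.4, 169.0]
orientation: [1.867, 2.526, 0.0]
ft_force: [0.4, -0.1, 0.5]
width: 0.5
grasp_force: 0.2
t 3.38 pos [562.4 -57.4 169. ] F [ 0.4 -0.1  0.5] w 0.5 yaw_y 0.298 tilt [ 0.001 -0.    -1.   ] lin [-1.00e-01  3.95e+01  1.03e+02] |110 tool angz -0.002
```

```bash
python3 -m pendant '{"grip":[-1,-1,-1,-1,-1,-1,-1,-1,-1,-1,-1,-1],"linear":[[0,1,8],[0,2,8],[0,2,8],[0,3,8],[0,3,8],[0,4,8],[0,4,8],[0,4,8],[0,4,8],[0,4,8],[0,4,8],[0,0,0]],"angular":[[0,0,0],[0,0,0],[0,0,0],[0,0,0],[0,0,0],[0,0,0],[0,0,0],[0,0,0],[0,0,0],[0,0,0],[0,0,0],[0,0,0]]}'
python3 -c "
from h import *
delta(fx([20,0,66]),FY)"
```

```text
t: 4.38
ee_pos: [595.0, -45.8, 78.0]
orientation: [-1.864, -2.526, 0.002]
ft_force: [-1.4, -0.0, -0.0]
width: 0.3
grasp_force: 0.0
t 4.38 pos [595.  -45.8  78. ] F [-1.4 -0.  -0. ] w 0.3 yaw_y 0.299 tilt [-0.003  0.    -1.   ] lin [-1.8  5.  11.9] |13 tool angz -0.001
```

```bash
python3 -m pendant '{"grip":[-1,-1,-1,-1,-1],"linear":[[0,2,4],[0,2,4],[0,0,3],[0,0,2],[0,0,0]],"angular":[[0,0,0],[0,0,0],[0,0,0],[0,0,0],[0,0,0]]}'
python3 -m pendant '{"grip":[-1,-1,-1],"linear":[[0,0,2],[0,0,2],[0,0,0]],"angular":[[0,0,0],[0,0,0],[0,0,0]]}'
```

```text
t: 4.8
ee_pos: [599.9, -44.8, 67.4]
orientation: [1.865, 2.527, 0.001]
ft_force: [-0.5, -0.3, -0.5]
width: 0.2
grasp_force: 0.0
t: 5.05
ee_pos: [600.0, -44.9, 67.0]
orientation: [1.865, 2.527, 0.001]
ft_force: [-11.2, 1.9, 35.2]
width: 0.4
grasp_force: 17.2
```

```bash
python3 -m pendant '{"grip":[0,0,0,0,0,0,0,0],"linear":[[0,0,-5],[0,0,-15],[0,0,-30],[-20,10,-35],[-30,20,-25],[-20,25,0],[0,0,0],[0,0,0]],"angular":[[0,0,0],[0,0,0],[0,0,0],[0,0,0],[0,0,0],[0,0,0],[0,0,0],[0,0,0]]}'
python3 - <<'E'
from h import *
o=ctrl.get_obs();im=save('wrist','pics/w3.png');C=cam('wrist',o);np.save('w3.npy',np.r_[o['ee_pos'],o['orientation']])
sd=save('side','pics/s3.png')
a=im[60:270,180:460];b=sd[150:270,190:350]
cv2.imwrite('pics/w3b.png',cv2.resize(a[...,::-1],(800,600),interpolation=cv2.INTER_CUBIC))
delta(fx([80,-60,190]),FY)
for p in([100,20,80],[60,20,80],[100,-20,80],[60,-20,80],[60,10,80],[-95,24,74],[-65,24,74],[120,55,16],[120,-55,16]): print(p,((proj(C,fx(p))-[180,60])*800/280).round())
E
```

```text
t: 5.72
ee_pos: [672.3, -95.3, 172.2]
orientation: [1.866, 2.526, 0.001]
ft_force: [-0.2, 0.4, -0.2]
width: 43.6
grasp_force: 0.0
t 5.82 pos [670.  -94.2 170.9] F [-0.8 -1.  -0.1] w 44.1 yaw_y 0.299 tilt [-0.002  0.    -1.   ] lin [  6.7   7.6 -19.1] |22 tool angz -0.001
[100, 20, 80] [368.  99.]
[60, 20, 80] [212.  99.]
[100, -20, 80] [365. 256.]
[60, -20, 80] [214. 256.]
[60, 10, 80] [213. 140.]
[-95, 24, 74] [-357.   99.]
[-65, 24, 74] [-253.   95.]
[120, 55, 16] [413.   0.]
[120, -55, 16] [403. 344.]
```

View pics/w3b.png

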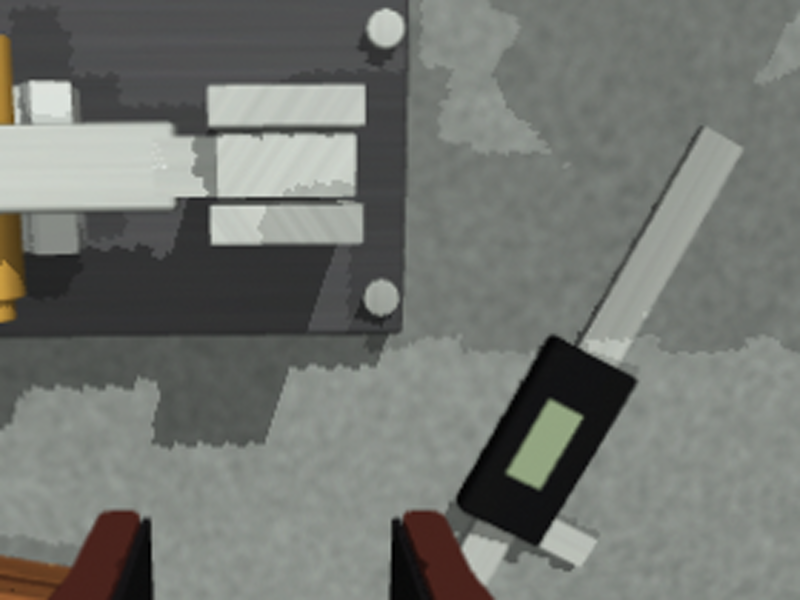

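The strap is fully down, with its lug between the cheeks. The cheek-top corners are (207,86), (365,85), (362,244) and (211,244), about +3 mm in y off my estimate.

```bash
sed -i 's/^FC=.*/FC=np.array([579.3,-49.0]);FY=.30/' h.py; python3 -c "
from h import *
v=np.load('w3.npy');R=Ro.from_rotvec(v[3:]).as_matrix();C=cam('wrist',dict(ee_pos=v[:3],orientation=v[3:]))
for y in(-22,22): print('finger',(proj(C,v[:3]+R@[0,y,0])-[180,60])*800/280)
"
python3 -m pendant '{"grip":[0,0,0,0,0,0,0,0,0,0,0,0],"linear":[[34,-15,0],[34,-15,0],[34,-15,0],[34,-15,0],[34,-15,0],[34,-15,0],[34,-15,0],[34,-15,0],[34,-15,0],[34,-15,0],[34,-15,0],[0,0,0]],"angular":[[0,0,0],[0,0,0],[0,0,0],[0,0,0],[0,0,0],[0,0,0],[0,0,0],[0,0,0],[0,0,0],[0,0,0],[0,0,0.11],[0,0,0.11]]}'
python3 -m pendant '{"grip":[0,0,0],"linear":[[0,0,0],[0,0,0],[0,0,0]],"angular":[[0,0,0],[0,0,0],[0,0,0]]}'
python3 - <<'E'
from h import *
o=ctrl.get_obs();im=save('wrist','pics/w4.png');C=cam('wrist',o);np.save('w4.npy',np.r_[o['ee_pos'],o['orientation']])
cv2.imwrite('pics/w4b.png',cv2.resize(im[...,::-1],(800,600),interpolation=cv2.INTER_CUBIC))
delta([400,300,170],.06)
for p in([398,323,16],[401.5,252,16]): print((proj(C,p)/.7).round())
E
```

```text
finger [149.42626218 562.92439235]
finger [387.57490167 562.78957006]
t: 6.82
ee_pos: [398.2, 216.2, 171.2]
orientation: [-2.128, -2.308, 0.005]
ft_force: [-1.5, -1.1, -0.2]
width: 43.8
grasp_force: 0.0
t: 7.07
ee_pos: [403.8, 213.2, 171.8]
orientation: [-2.126, -2.313, 0.001]
ft_force: [0.1, 0.3, -0.1]
width: 43.8
grasp_force: 0.0
t 7.12 pos [404.  213.1 171.8] F [ 0.1 -0.2 -0.2] w 44.0 yaw_y 0.083 tilt [-0. -0. -1.] lin [87.   3.2  1.8] |87 tool angz 0.023
[397. 108.]
[393. 221.]
```

View pics/w4b.png

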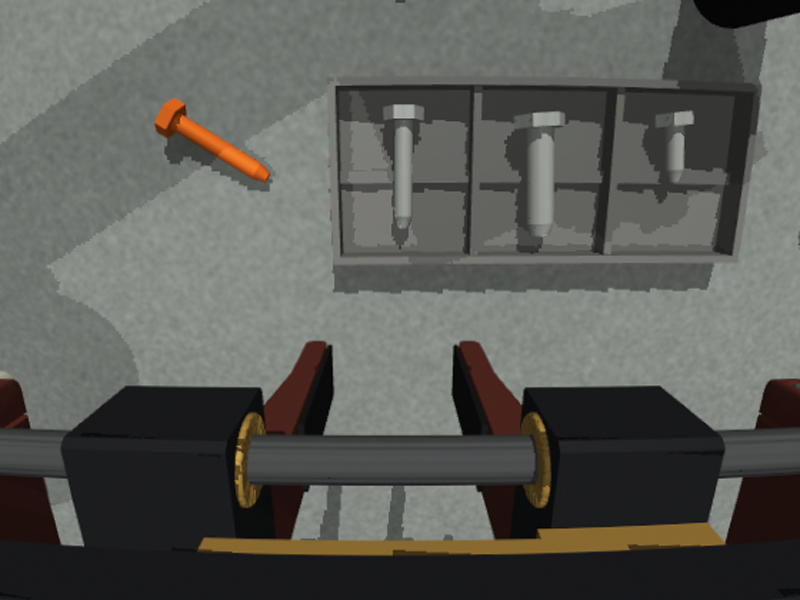

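Candidates in the tray are (403,165), slim and long (about 107 px of shank); (540,172), long but about 1.5 times as thick; and (675,145), slim but about half the length. The pin at (403,165) fits "long slim". I'll confirm it in an enlarged crop and measure it.

```bash
python3 - <<'E'
from h import *
v=np.load('w4.npy');C=cam('wrist',dict(ee_pos=v[:3],orientation=v[3:]))
im=cv2.imread('pics/w4.png');a=im[50:190,230:417]
cv2.imwrite('pics/w4c.png',cv2.resize(a,(800,600),interpolation=cv2.INTER_CUBIC))
P=lambda x,y,z=16:onz(C,(x*.7,y*.7),z)
for n,h,t,l,r in(('long',(403.5,119),(402.5,228),(395,160),(412,160)),('thick',(541,124),(539,236),(527,170),(553,170)),('short',(677,125),(676,183),(667,145),(685,145))):
    a,b=P(*h),P(*t);d=b-a;print(n,a.round(1),b.round(1),'len',np.linalg.norm(d).round(1),'perp yaw',np.arctan2(d[0],-d[1]).round(3),'dia',np.linalg.norm(P(*l)-P(*r)).round(1))
c=[P(333,84,24),P(757,87,24),P(739,262,24),P(335,261,24)];print(np.round(c,1).tolist())
E
```

```text
long [402.5 316.8  16. ] [408.  247.6  16. ] len 69.4 perp yaw 0.079 dia 11.0
thick [490.7 321.9  16. ] [500.2 250.3  16. ] len 72.2 perp yaw 0.132 dia 17.2
short [581.1 331.1  16. ] [588.2 294.3  16. ] len 37.5 perp yaw 0.189 dia 12.6
[[357.6, 333.0, 24.0], [626.5, 360.0, 24.0], [641.2, 246.6, 24.0], [365.1, 223.1, 24.0]]
```

View pics/w4c.png

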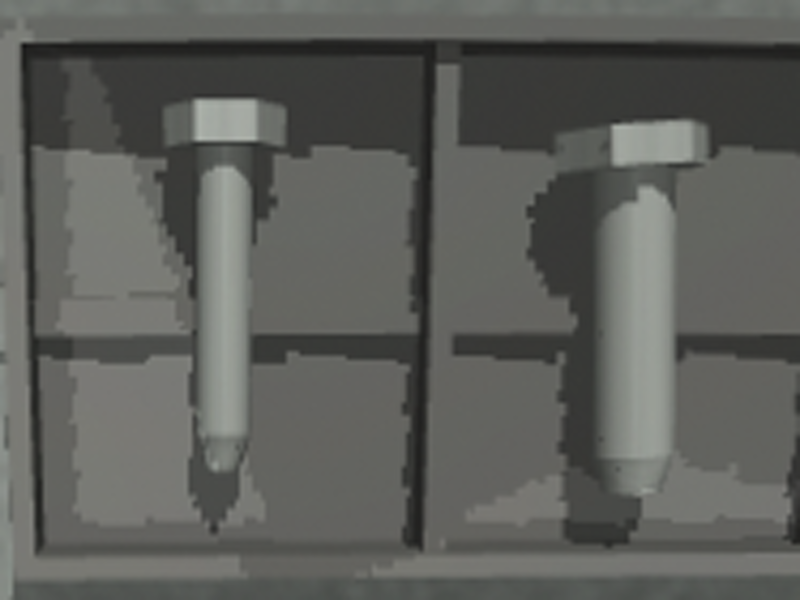

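The crop confirms it: the left pin is slim with a long shank, and its neighbour is clearly thicker.

```bash
python3 -c "
from h import *
delta([403.6,302.5,60],.079)"
```

```text
t 7.12 pos [404.  213.1 171.8] F [ 0.1 -0.2 -0.2] w 44.0 yaw_y 0.083 tilt [-0. -0. -1.] lin [ 89.2   7.  111.8] |143 tool angz 0.004
```

```bash
python3 -m pendant '{"grip":[-0.3,-0.3,-0.3,-0.3,-0.3,-0.3,-0.3,-0.3],"linear":[[30,2,20],[30,2,25],[29,3,25],[0,0,25],[0,0,17],[0,0,0],[0,0,0],[0,0,0]],"angular":[[0,0,0],[0,0,0],[0,0,0],[0,0,0],[0,0,0],[0,0,0],[0,0,0],[0,0,0]]}'
python3 - <<'E'
from h import *
o=ctrl.get_obs();im=save('wrist','pics/w5.png')
a=im[100:310,180:460]
cv2.imwrite('pics/w5b.png',cv2.resize(a[...,::-1],(800,600),interpolation=cv2.INTER_CUBIC))
delta([403.6,302.5,9],.079)
E
```

```text
t: 7.78
ee_pos: [404.5, 302.7, 60.7]
orientation: [2.13, 2.309, 0.001]
ft_force: [-0.6, -0.5, -0.1]
width: 30.5
grasp_force: 0.0
t 7.83 pos [404.7 302.9  61.1] F [1.1 0.5 0.8] w 30.7 yaw_y 0.081 tilt [ 0.001  0.001 -1.   ] lin [-0.3 -1.2 52.1] |52 tool angz 0.002
```

View pics/w5b.png

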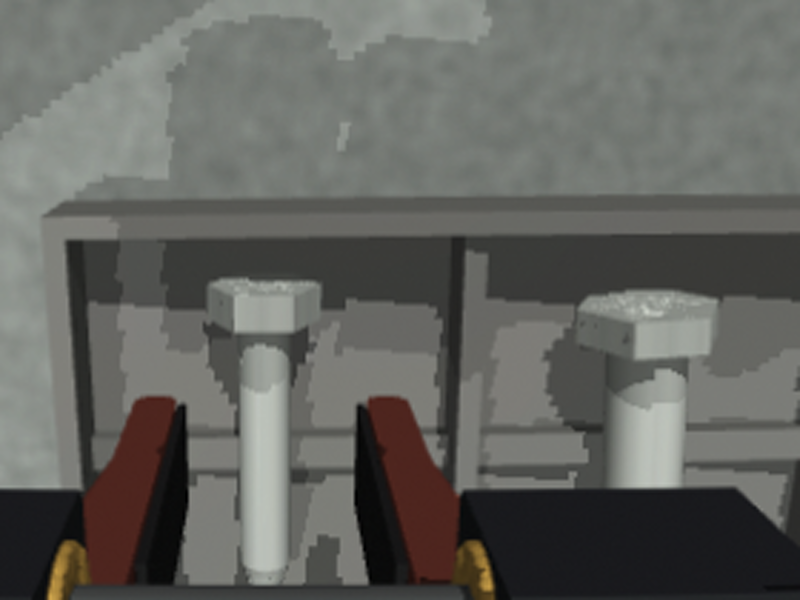

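The pin's shank at x≈265 lies midway between the fingers (185 and 357), so I'll descend.

```bash
python3 -m pendant '{"grip":[-0.3,-0.3,-0.3,-0.3,-0.3,-0.3],"linear":[[0,-1,20],[0,0,18],[0,0,9],[0,0,4],[0,0,0],[0,0,0]],"angular":[[0,0,0],[0,0,0],[0,0,0],[0,0,0],[0,0,0],[0,0,0]]}'
python3 -m pendant '{"grip":[-1,-1,-1,-1,-1,-1],"linear":[[0,0,0],[0,0,0],[0,0,0],[0,0,0],[0,0,0],[0,0,0]],"angular":[[0,0,0],[0,0,0],[0,0,0],[0,0,0],[0,0,0],[0,0,0]]}'
```

```text
t: 8.33
ee_pos: [403.2, 303.1, 9.7]
orientation: [2.129, 2.31, 0.001]
ft_force: [-0.4, -0.2, -0.0]
width: 30.7
grasp_force: 0.0
t: 8.83
ee_pos: [403.0, 303.2, 9.4]
orientation: [2.129, 2.31, 0.001]
ft_force: [-0.8, -1.1, 6.0]
width: 11.1
grasp_force: 30.0
```

```bash
python3 -m pendant '{"grip":[-1,-1,-1,-1,-1,-1],"linear":[[0,0,-10],[0,0,-20],[0,0,-35],[0,0,-35],[0,0,0],[0,0,0]],"angular":[[0,0,0],[0,0,0],[0,0,0],[0,0,-0.11],[0,0,-0.11],[0,0,0]]}'
python3 -c "
from h import *
delta(fx([80,100,109.5]),FY)"
```

```text
t: 9.33
ee_pos: [403.8, 303.7, 111.5]
orientation: [1.857, 2.532, 0.007]
ft_force: [0.0, -0.2, -1.8]
width: 10.7
grasp_force: 30.0
t 9.33 pos [403.8 303.7 111.5] F [ 0.  -0.2 -1.8] w 10.7 yaw_y 0.305 tilt [ 0.004  0.003 -1.   ] lin [-289.6  141.9    2.2] |323 tool angz 0.005
```

```bash
python3 -m pendant '{"grip":[-1,-1,-1,-1,-1,-1,-1,-1,-1,-1,-1,-1],"linear":[[-15,8,0],[-30,15,0],[-35,17,0],[-35,17,0],[-35,17,0],[-35,17,0],[-35,17,0],[-30,15,0],[-25,12,0],[-15,7,0],[0,0,0],[0,0,0]],"angular":[[0,0,0],[0,0,0],[0,0,0],[0,0,0],[0,0,0],[0,0,0],[0,0,0],[0,0,0],[0,0,0],[0,0,0],[0,0,0],[0,0,0]]}'
python3 -m pendant '{"grip":[-1,-1,-1],"linear":[[0,0,0],[0,0,0],[0,0,0]],"angular":[[0,0,0],[0,0,0],[0,0,0]]}'
python3 -c "
from h import *
delta(fx([80,100,53.5]),FY)"
```

```text
t: 10.33
ee_pos: [623.4, 67.9, 107.9]
orientation: [-1.865, -2.525, 0.002]
ft_force: [-0.7, -0.0, -0.6]
width: 11.2
grasp_force: 30.0
t: 10.58
ee_pos: [623.3, 69.3, 108.9]
orientation: [-1.861, -2.53, 0.001]
ft_force: [0.1, -0.1, -0.5]
width: 11.2
grasp_force: 30.0
t 10.58 pos [623.3  69.3 108.9] F [ 0.1 -0.1 -0.5] w 11.2 yaw_y 0.303 tilt [-0.001  0.    -1.   ] lin [-0.1  3.  55.4] |55 tool angz 0.003
```

```bash
python3 -m pendant '{"grip":[-1,-1,-1,-1,-1,-1],"linear":[[0,1,20],[0,1,20],[0,1,12],[0,0,3],[0,0,0],[0,0,0]],"angular":[[0,0,0],[0,0,0],[0,0,0],[0,0,0],[0,0,0],[0,0,0]]}'
python3 - <<'E'
from h import *
delta(fx([80,100,53.5]),FY)
S=cam('side');a=save('side','pics/s6.png');w=save('wrist','pics/w6.png')
c=proj(S,fx([80,40,60])).astype(int);x0,y0=c[0]-70,c[1]-50
A=cv2.resize(a[y0:y0+105,x0:x0+140,::-1],(800,600),interpolation=cv2.INTER_CUBIC)
print(x0,y0,'hole near',(proj(S,fx([80,20,60]))-[x0,y0])*5.714,'tip pred',(proj(S,fx([80,46,60]))-[x0,y0])*5.714,'cheek top corners',[((proj(S,fx([q,20,80]))-[x0,y0])*5.714).round() for q in(60,100)])
cv2.imwrite('pics/s6b.png',A)
E
```

```text
t: 11.08
ee_pos: [627.4, 69.3, 54.4]
orientation: [1.862, 2.53, 0.0]
ft_force: [-1.0, -0.5, -1.6]
width: 11.3
grasp_force: 30.0
t 11.08 pos [627.4  69.3  54.4] F [-1.  -0.5 -1.6] w 11.3 yaw_y 0.302 tilt [ 0.  0. -1.] lin [ 1.2 -0.9  0.9] |2 tool angz 0.002
157 168 hole near [405.07075867 265.63496464] tip pred [399.54931633 298.51582905] cheek top corners [array([446., 228.]), array([357., 229.])]
```

View pics/s6b.png

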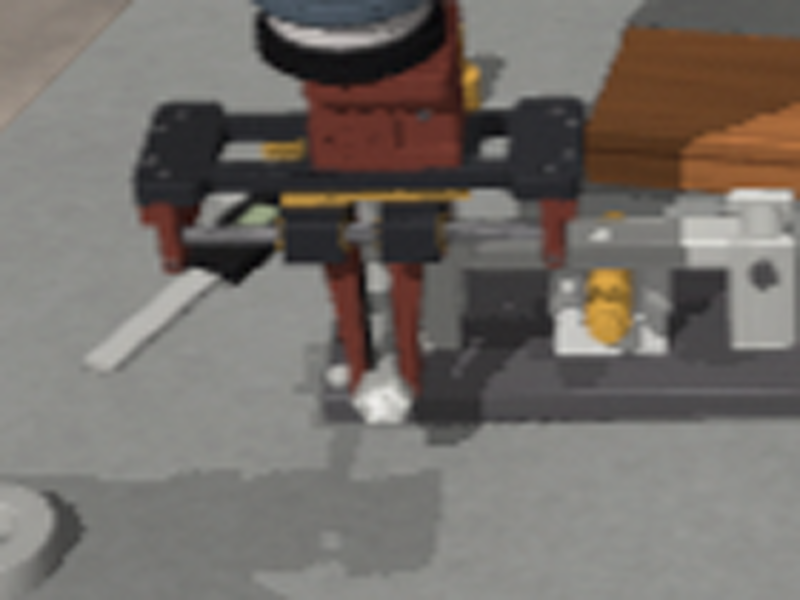

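The side view shows the pin held level, with its head at (383,397). The pivot hole is at (765,273) and the brass part's end at (608,330). I'll check the calibration numerically against these.

```bash
python3 - <<'E'
from h import *
S=cam('side');q=lambda p:((proj(S,fx(p))-[157,168])*5.714).round()
for n,p in dict(pivot=[-80,24,60],brtopL=[-65,24,74],brtopR=[-95,24,74],brass_end=[-10,45,40],cheek60near_top=[60,20,80],cheek60far_top=[60,-20,80],cheek60near_bot=[60,20,16],cheek60far_bot=[60,-20,16],plate=[120,55,16],plate0=[120,55,0],platefarcorner=[120,-55,16]).items(): print(n,q(p))
o=ctrl.get_obs();R=Ro.from_rotvec(o['orientation']).as_matrix()
h=o['ee_pos']+R@[22,0,-6.5];print('head',((proj(S,h)-[157,168])*5.714).round(),'h fix')
for n,m in(('w6',[0,0]),):
    v=o;C=cam('wrist',o)
    for p in([100,20,80],[60,20,80],[60,-20,80],[100,-20,80],[120,55,16],[-10,45,45],[-95,24,74],[-65,24,74]): print(p,(proj(C,fx(p))).round(1))
E
```

```text
pivot [760. 266.]
brtopL [726. 240.]
brtopR [793. 239.]
brass_end [604. 331.]
cheek60near_top [446. 228.]
cheek60far_top [453. 180.]
cheek60near_bot [456. 344.]
cheek60far_bot [463. 295.]
plate [317. 391.]
plate0 [320. 420.]
platefarcorner [344. 255.]
head [379. 397.] h fix
[100, 20, 80] [309.2 412.3]
[60, 20, 80] [233.7 412.2]
[60, -20, 80] [236.7 464.8]
[100, -20, 80] [306.6 464.8]
[120, 55, 16] [331.1 293.9]
[-10, 45, 45] [124.7 330.9]
[-95, 24, 74] [-27.4 383.7]
[-65, 24, 74] [ 17.6 388.1]
```

```bash
python3 -m pendant '{"grip":[-1,-1,-1,-1,-1,-1,-1,-1,-1,-1],"linear":[[-5,-0.5,1],[-8,0,0],[-5,0,0],[-4,0,0],[-4,0,0],[-4,0,0],[-3,0,0],[-3,0,0],[0,0,0],[0,0,0]],"angular":[[0,0,0],[0,0,0],[0,0,0],[0,0,0],[0,0,0],[0,0,0],[0,0,0],[0,0,0],[0,0,0],[0,0,0]]}'
python3 -c "
from h import *
delta(fx([80,41,53.5]),FY)"
```

```text
t: 12.02
ee_pos: [637.4, 34.3, 52.9]
orientation: [-1.863, -2.529, 0.0]
ft_force: [-0.1, 0.3, -0.9]
width: 11.2
grasp_force: 30.0
t 12.02 pos [637.4  34.3  52.9] F [-0.1  0.3 -0.9] w 11.2 yaw_y 0.301 tilt [-0. -0. -1.] lin [-21.5  -0.1  -0.6] |21 tool angz 0.001
```

```bash
python3 -m pendant '{"grip":[-1,-1,-1,-1,-1,-1,-1,-1],"linear":[[-3,0,0],[-3,0,0],[-3,0,0],[-3,0,0],[-4,0,0],[-4,0,0],[0,0,0],[0,0,0]],"angular":[[0,0,0],[0,0,0],[0,0,0],[0,0,0],[0,0,0],[0,0,0],[0,0,0],[0,0,0]]}'
python3 -c "
from h import *
delta(fx([80,41,53.5]),FY)"
```

```text
t: 12.68
ee_pos: [643.4, 14.9, 53.0]
orientation: [1.863, 2.529, -0.0]
ft_force: [-1.3, -0.4, 0.7]
width: 11.1
grasp_force: 30.0
t 12.68 pos [643.4  14.9  53. ] F [-1.3 -0.4  0.7] w 11.1 yaw_y 0.301 tilt [ 0. -0. -1.] lin [-1.1 -0.2 -0.5] |1 tool angz 0.001
```

```bash
python3 -m pendant '{"grip":[-0.3,-0.3,-0.3,-0.3,-0.3,-0.3,-0.3,-0.3,-0.3,-0.3],"linear":[[0,0,0],[0,0,0],[0,0,0],[0,0,-10],[0,0,-25],[0,0,-30],[-30,0,-25],[-40,0,0],[0,0,0],[0,0,0]],"angular":[[0,0,0],[0,0,0],[0,0,0],[0,0,0],[0,0,0],[0,0,0],[0,0,0],[0,0,0],[0,0,0],[0,0,0]]}'
python3 - <<'E'
from h import *
delta(fx([80,-29,143]),FY)
o=ctrl.get_obs();C=cam('wrist',o);S=cam('side');a=save('side','pics/s7.png');w=save('wrist','pics/w7.png')
A=cv2.resize(a[160:265,160:300,::-1],(480,360),interpolation=cv2.INTER_CUBIC);B=cv2.resize(w[...,::-1],(320,240));
B=cv2.resize(w[60:330,120:480,::-1],(320,240));M=np.zeros((360,800,3),np.uint8);M[:,:480]=A;M[:240,480:]=B
cv2.imwrite('pics/m7.png',M)
for n,p in dict(head=[80,63,60],head0=[80,28,60],near=[80,20,60]).items(): print(n,(proj(S,fx(p))-[160,160])*480/140,(proj(C,fx(p))-[120,60])*320/360+[480,0])
E
```

```text
t: 13.52
ee_pos: [664.8, -53.0, 144.3]
orientation: [1.865, 2.526, 0.002]
ft_force: [-0.3, 0.4, -0.5]
width: 30.6
grasp_force: 0.0
t 13.52 pos [664.8 -53.  144.3] F [-0.3  0.4 -0.5] w 30.6 yaw_y 0.299 tilt [ 0.002 -0.    -1.   ] lin [ 0.1 -0.5  1.3] |1 tool angz -0.001
head [227.22469568 219.82971576] [615.97408943  25.22325814]
head0 [231.76198649 192.81456019] [616.10908454  69.76229792]
near [232.76889364 186.81751966] [616.139352    79.58776311]
```

View pics/m7.png

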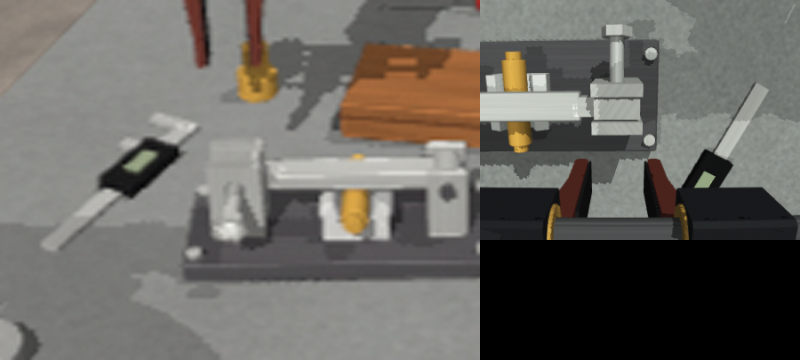

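The pin's shank sits in the near cheek and lug. It has been let go and droops slightly, with its head at (230,230) in the side view and (616,30) in the wrist view. The other objects are undisturbed. Next is the push, with closed fingers.

```bash
python3 -m pendant '{"grip":[-1,-1,-1,-1,-1,-1,-1,-1,-1,-1,-1],"linear":[[30,0,0],[35,0,0],[35,0,0],[22,0.5,0],[0,0,0],[0,0,30],[0,0,35],[0,0,25],[0,0,8],[0,0,0],[0,0,0]],"angular":[[0,0,0],[0,0,0],[0,0,0],[0,0,0],[0,0,0],[0,0,0],[0,0,0],[0,0,0],[0,0,0],[0,0,0],[0,0,0]]}'
python3 -c "
from h import *
delta(fx([80,75,46]),FY)"
```

```text
t: 14.53
ee_pos: [628.5, 65.3, 45.2]
orientation: [-1.862, -2.53, 0.0]
ft_force: [0.8, -0.2, -0.2]
width: 0.3
grasp_force: 0.0
t 14.53 pos [628.5  65.3  45.2] F [ 0.8 -0.2 -0.2] w 0.3 yaw_y 0.302 tilt [-0. -0. -1.] lin [-19.7  -0.9  -0.8] |20 tool angz 0.002
```

```bash
python3 -m pendant '{"grip":[-1,-1,-1,-1,-1,-1,-1,-1,-1,-1],"linear":[[-6,-0.5,0],[-6,0,0],[-4,0,0],[-3,0,0],[-3,0,0],[-3,0,0],[-3,0,0],[-3,0,0],[0,0,0],[0,0,0]],"angular":[[0,0,0],[0,0,0],[0,0,0],[0,0,0],[0,0,0],[0,0,0],[0,0,0],[0,0,0],[0,0,0],[0,0,0]]}'
python3 -c "
from h import *
delta(fx([80,38,46]),FY)"
```

```text
t: 15.37
ee_pos: [636.3, 40.1, 46.5]
orientation: [-1.862, -2.525, -0.006]
ft_force: [-8.0, 23.7, 13.4]
width: 0.4
grasp_force: 12.7
t 15.37 pos [636.3  40.1  46.5] F [-8.  23.7 13.4] w 0.4 yaw_y 0.300 tilt [-0.001  0.006 -1.   ] lin [-30.3  -0.8   0.3] |30 tool angz 0.000
```

The pin has jammed at about 25 N because the drooping head makes the nose catch the far cheek. I'll back off a little, then push while dragging upward so that friction lifts the head.

```bash
python3 -m pendant '{"grip":[-1,-1,-1,-1,-1,-1,-1,-1,-1,-1],"linear":[[8,0,0],[0,0,8],[0,0,0],[-3,0,0],[-3,0,0],[-1,0,-2],[-1,0,-2],[-1,0,-2],[-1,0,-2],[0,0,0]],"angular":[[0,0,0],[0,0,0],[0,0,0],[0,0,0],[0,0,0],[0,0,0],[0,0,0],[0,0,0],[0,0,0],[0,0,0]]}'
python3 -c "
from h import *
delta(fx([80,38,46]),FY)"
```

```text
t: 16.2
ee_pos: [638.2, 33.2, 45.7]
orientation: [1.863, 2.529, 0.001]
ft_force: [0.6, -0.4, -0.7]
width: 0.9
grasp_force: 0.1
t 16.20 pos [638.2  33.2  45.7] F [ 0.6 -0.4 -0.7] w 0.9 yaw_y 0.301 tilt [ 0.001 -0.    -1.   ] lin [-23.1  -0.6  -0.3] |23 tool angz 0.001
```

```bash
python3 -m pendant '{"grip":[-1,-1,-1,-1,-1,-1,-1],"linear":[[-3,0,0],[-3,0,0],[-3,0,0],[-3,0,0],[-2,0,0],[0,0,0],[0,0,0]],"angular":[[0,0,0],[0,0,0],[0,0,0],[0,0,0],[0,0,0],[0,0,0],[0,0,0]]}'
python3 -c "
from h import *
delta(fx([80,38,46]),FY)"
```

```text
t: 16.78
ee_pos: [641.9, 19.9, 44.9]
orientation: [-1.863, -2.529, 0.0]
ft_force: [0.4, -0.1, 0.4]
width: 0.2
grasp_force: 0.0
t 16.78 pos [641.9  19.9  44.9] F [ 0.4 -0.1  0.4] w 0.2 yaw_y 0.301 tilt [-0. -0. -1.] lin [-9.4 -0.2 -1.1] |9 tool angz 0.001
```

```bash
python3 -m pendant '{"grip":[-1,-1,-1,-1,-1,-1],"linear":[[-3,0,0],[-2,0,0],[-2,0,0],[-2,0,0],[0,0,0],[0,0,0]],"angular":[[0,0,0],[0,0,0],[0,0,0],[0,0,0],[0,0,0],[0,0,0]]}'
python3 -m pendant '{"grip":[-1,-1,-1],"linear":[[-1,0,0],[-1,0,0],[0,0,0]],"angular":[[0,0,0],[0,0,0],[0,0,0]]}'
```

```text
t: 17.28
ee_pos: [644.1, 12.7, 45.0]
orientation: [-1.862, -2.528, -0.001]
ft_force: [-1.3, 6.7, 0.4]
width: 0.5
grasp_force: 3.4
t: 17.53
ee_pos: [644.1, 12.6, 45.0]
orientation: [-1.861, -2.526, -0.003]
ft_force: [-3.8, 14.6, 3.0]
width: 0.1
grasp_force: 7.9
```

```bash
python3 -m pendant '{"grip":[-1,-1,-1,-1],"linear":[[-1.5,0,-1],[-1.5,0,-1],[0,0,0],[0,0,0]],"angular":[[0,0,0],[0,0,0],[0,0,0],[0,0,0]]}'
python3 -m pendant '{"grip":[-1,-1,-1,-1,-1,-1,-1,-1,-1,-1],"linear":[[10,0,0],[15,0,0],[0,0,-30],[0,0,-35],[0,0,-35],[-35,0,0],[-40,0,0],[-40,0,0],[0,0,0],[0,0,0]],"angular":[[0,0,0],[0,0,0],[0,0,0],[0,0,0],[0,0,0],[0,0,0],[0,0,0],[0,0,0],[0,0,0],[0,0,0]]}'
python3 - <<'E'
from h import *
delta(fx([80,-29,143]),FY)
o=ctrl.get_obs();C=cam('wrist',o);w=save('wrist','pics/w8.png').astype(int);g=w.sum(2)//3
old=cv2.imread('pics/w7.png').astype(int).sum(2)//3
for z in(72,):
  for q in(80,90,66):
    print('x_f',q,[(y,int(g[tuple(proj(C,fx([q,y,z if abs(y)>20 else 80]))[::-1].round().astype(int))])) for y in range(-40,50,2)])
u0,v0=proj(C,fx([80,24,70])).round().astype(int);print(u0,v0)
for v in range(v0-16,v0+34,2): print(v,g[v,u0-30:u0+31:3])
E
```

```text
t: 17.87
ee_pos: [644.0, 12.5, 45.2]
orientation: [-1.86, -2.523, -0.005]
ft_force: [-0.7, 28.3, -7.2]
width: 0.6
grasp_force: 13.4
t: 18.7
ee_pos: [672.9, -81.0, 147.1]
orientation: [1.867, 2.526, 0.0]
ft_force: [0.2, 1.0, -0.7]
width: 0.6
grasp_force: 0.0
t 18.70 pos [672.9 -81.  147.1] F [ 0.2  1.  -0.7] w 0.6 yaw_y 0.298 tilt [ 0.001 -0.    -1.   ] lin [29.3 -0.1  4.1] |30 tool angz -0.002
x_f 80 [(-40, 121), (-38, 145), (-36, 159), (-34, 124), (-32, 91), (-30, 90), (-28, 91), (-26, 90), (-24, 91), (-22, 92), (-20, 145), (-18, 167), (-16, 170), (-14, 176), (-12, 170), (-10, 163), (-8, 91), (-6, 170), (-4, 167), (-2, 164), (0, 169), (2, 174), (4, 173), (6, 204), (8, 136), (10, 96), (12, 192), (14, 188), (16, 188), (18, 191), (20, 192), (22, 170), (24, 194), (26, 194), (28, 180), (30, 82), (32, 79), (34, 83), (36, 82), (38, 81), (40, 81), (42, 82), (44, 81), (46, 81), (48, 136)]
x_f 90 [(-40, 80), (-38, 79), (-36, 80), (-34, 78), (-32, 77), (-30, 80), (-28, 49), (-26, 49), (-24, 38), (-22, 49), (-20, 136), (-18, 173), (-16, 165), (-14, 164), (-12, 169), (-10, 165), (-8, 68), (-6, 1
[... 2218 characters left out ...]
186 197 195 195 192 188 194 195 190 187 192 193 190 190 195 192 191 192
 199 198  66]
122 [189 195 195 195 187 192 194 193 188 189 194 166 163 154 154 154 154 165
 167 168  67]
124 [44 38 37 37 38 37 39 49 80 85 95 85 75 38 38 39 38 41 66 65 67]
126 [128 133 185 196 201 200 137 194 199 201 136 204 205 198 199 137 143 198
 202  64  64]
128 [125 194 200 197 201 199 199 197 202 199 201 201 203 196 200 202 200 198
 202  66  66]
130 [126 198 197 201 200 201 197 199 201 197 201 175 169 195 200 173 171 200
 176  64  64]
132 [129 195 196 202 199 200 195 201 194 197 173 172 165 170 173 170 168 173
 177  65  64]
134 [129 188 199 200 200 197 168 172 166 172 174 169 166 171 173 168 171 174
 174  65  65]
```

The head lies directly against the near cheek (y ≈ 20–28 mm) with no gap, and the shank shows beyond the far cheek. The push stopped firmly at 28 N, and the robot is now clear of everything.

```bash
python3 -c "
from workcell import ctrl
print(ctrl.close_job())"
```

```text
the job is handed in; nothing more can be done
None
```

The strap is fully down, the long slim pin is through both cheeks and the lug with its head home against the fork, and the job was handed in at about 19 s; the pin jammed once on the far cheek at about 25 N and was freed by a second push.

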